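# Free the dropper bottle from the tray corner and present its code to the reader

### The arm

A 7-joint arm with a two-finger parallel gripper is mounted at the origin on a cart in front of the work surface, level with it; the furniture and walls round the work are solid. World frame = base frame: x ahead of the robot, y to its left, z up, the work surface at z = 0. Lengths are in mm, angles in rad, forces in N, time in s.
With the tool pointing down it reaches from about 400 to 875 mm from the base axis. Payload 4.4 kg.
Tool frame: the origin (TCP) lies midway between the tips of the shut fingers; the grasp point (between the pads) lies 19 mm behind it (ctrl.pinch_z is the distance from the TCP to the grasp point, in mm); z points along the fingers, y is the line along which they close (so a half turn about z gives the same grasp; the last joint's range is limited). The gripper opens to 85 mm and grips with 20 to 120 N. Pads are 22 mm wide; open, the fingers measure 114 mm over their backs; the gripper's body (76 mm by 85 mm) begins 54 mm behind the grasp point. The pads swing forward as they close: fully open they stand 13 mm farther back than shut.
Start: joints at [1.102, 0.628, 0.038, 1.517, -0.027, 0.996, -0.02], TCP at [254.825, -597.981, 231.313] pointing down, gripper open.
Joint ranges: [-3.06, 3.06], [-0.37, 2.12], [-1.25, 1.32], [0.18, 2.47], [-1.1, 4.24], [0.23, 1.98], [-2.94, 2.94]. Speed limits (rad/s): [2.57, 2.57, 3.14, 3.14, 3.14, 3.14, 3.14].

### API

Orientations are given as [roll, pitch, yaw] about the fixed x, y, z axes, in that order (R = Rz(yaw) Ry(pitch) Rx(roll)).
In Python, from cell import read_state, cams, order, ctrl gives the robot as it stands.
- The arm moves only by the tool move_arm, never from a script. Its argument "targets" is text: rows parted by semicolons, each of 7 numbers parted by spaces: the gripper's target within -1 to 1 (fully open at 1, half-way at 0, shut at -1), then the shift along the tool's x, y, z in cm, then the turn, a rotation vector about the tool's x, y, z in degrees. A call has 1 to 5 rows; each row shifts and turns the commanded pose from where the row before left it, along the tool's axes as they then stand; what a row does not reach is not made up. A row lasts 1/12 s, in which the tool goes at most 41.7 mm and 7.16 degrees, less where a joint would pass 70% of its speed; a pose out of reach is approached as far as the arm can. A call with a gripper value outside its range is refused whole. The fingers move at their own pace and stop on an object; the grip force is fixed at half the most. Time passes only in rows, so rows that do not move let the fingers close. It gives the time, the measured TCP pose, the force, the opening and the grip force at its end, in the units of the state.
- read_state(): the state, without advancing time (a new reading comes with each control period).
- cams.get_image(name): name is "scene" or "top" or "wrist"; returns a dict with "color" (480x640x3 uint8, red, green, blue), "fovy" (degrees; the focal length in pixels is half the picture's height over the tangent of half this angle, whatever the lens; pixels are square), "cx", "cy" (the principal point, pixels), "k1" (the pictures are not rectified: a ray, as slopes to the right and down, at radius r is drawn at 1 + k1 r^2 times it, then the intrinsics apply), "rvec" (rotation vector, rad) and "tvec" (3), from world to camera coordinates, as OpenCV has them. Camera axes: x right, y down, z forward; pixel columns grow to the right and rows downward; lengths in mm; the calibration is good to about 2 mm. A picture is of the moment at which its call begins. There is no depth.
- order.finish_job(): hands the job in; it is judged then, once.
The state is a dict: "clock": time; "qpos": joint angles; "qd": joint speeds; "tau": joint torques, N m; "eef_pos": TCP position; "tool_rot": TCP orientation; "force": force on the tool from outside, world axes, zero at the start; "torque": the same for the moment, N m; "width": finger opening in mm; "gripper_force": force on a finger pad.
Only numpy, scipy, OpenCV 4.12 (cv2) and the standard library are available. Lean on these libraries where they do the work, as an engineer would, in place of code of your own. Each camera call takes 0.05 s, during which the arm holds its last target. There are 200 camera calls.

### The job

The amber dropper bottle has toppled into a corner of the white tray, where it lies jammed against the walls under the inturned rim. Work it out of the corner, take it out of the tray and stand it upright inside the black ring of the code reader, with its green sticker facing the reader's window. Leave the rubber stopper and the vials where they are.

Things in the scene. Friction and masses are not known exactly. Their poses are not given: they have to be found in the camera images.
- dropper_bottle: amber dropper bottle, rigid, 50-95 g: body 35 mm in diameter for 61 mm from the base, collar 24 mm in diameter to 74 mm, black teat 17 mm in diameter to 103 mm. Origin: centre of base; z along the axis to the teat; y out through the green sticker. Starts lying along the tray's +x wall, about 0.5 mm from it, base within 12 mm of the +y wall: no room for a finger. Rolls freely on the tray floor
- sticker_front (a point): point 60 mm out from the bottle's axis along its +y, straight in front of the middle of the green sticker (18 mm wide, 26 mm high, its middle 32 mm above the base); it moves with the bottle
- tray: fixed white open tray, 220 (x) by 250 (y) by 36 mm high outside; walls and floor 4 mm thick (floor top 4 mm above bench); a 3 mm thick rim, 33 to 36 mm high, reaches 4 mm inwards from each wall's inner face and hooks over the shoulder of the lying bottle, whose top stands at 39 mm. Origin: centre of underside, z up; at zero yaw its +x wall is farthest from the robot, its +y wall at the left
- tray_corner (a point): inside corner of the tray, at its floor, where the bottle lies jammed: where the inner faces of the +x and +y walls meet
- reader: fixed code reader: grey base plate 5 mm thick, 110 mm wide (y), from x = -50 to 135 mm, and a grey reading head 74 mm wide (y), from x = 83 to 131 mm, 75 mm high above the bench. Origin: below the ring's centre at bench height, z up; +x points from the ring to the head, whose dark red window faces the ring. At zero yaw the head is beyond the ring seen from the robot
- ring (a point): centre of the black ring (80 mm in diameter, flat, painted on) on top of the reader's base plate, 5 mm above the bench
- window (a point): middle of the reader's dark red window, 81 mm from the ring's centre, 37 mm above the bench
- stopper: loose orange-brown rubber stopper, 31 mm in diameter, 25 mm tall, standing in the tray in the half away from the bottle; origin at the centre of its underside; not to be disturbed
- vial_1: loose glass vial with black cap, 25 mm in diameter, 54 mm tall, standing on the bench; origin at the centre of its underside; not to be disturbed
- vial_2: loose glass vial with blue cap, 25 mm in diameter, 54 mm tall, standing on the bench; origin at the centre of its underside; not to be disturbed

How it is judged:
By the outcome, as a careful person would: the job done as asked, in the order asked, and still so for the second after the job is handed in, with the robot touching nothing.
It also fails if it takes over 67 s, if anything falls off the work surface, if the arm or the gripper's body presses on something with over 40 N, if the wrist force passes 120 N, or if a joint passes its speed limit or range.

## Working session

There is one attempt and no reset: what is moved stays moved. The work goes in short steps, Python scripts to look and compute and a tool call to move; the robot and the scene stay as the last step left them, time stands still between calls to the robot, and variables do not carry over. Pictures are saved under pics/ and viewed, at most 10 in all, crops included, and the job is handed in when it is done.

Besides the shell and the picture viewer there is one more tool, called after "Call:" as name(argument=value, ...), one argument or row to a line, values as JSON. move_arm: Moves the arm, as the interface text tells. Its arguments: {"type":"object","properties":{"targets":{"type":"string"}},"required":["targets"]}

```bash
ls; mkdir -p pics; python3 - <<'E'
from cell import read_state, cams, ctrl
import cv2,numpy as np
s=read_state(); print({k:np.round(v,3) for k,v in s.items()}, ctrl.pinch_z)
for n in ["scene","top"]:
    d=cams.get_image(n); cv2.imwrite(f"pics/{n}0.png",d["color"][:,:,::-1])
    np.savez(f"pics/{n}0.npz",**d)
    print(n,d["fovy"],d["cx"],d["cy"],d["k1"],d["rvec"],d["tvec"], -cv2.Rodrigues(np.array(d["rvec"]))[0].T@d["tvec"])
E
```

```text
pics
{'clock': np.float64(0.0), 'qpos': array([ 1.102,  0.629,  0.038,  1.518, -0.027,  0.996, -0.02 ]), 'qd': array([ 0.001,  0.001, -0.001,  0.001,  0.   , -0.001, -0.001]), 'tau': array([ 1.0000e-03, -5.6339e+01,  1.2270e+00, -1.9344e+01,  1.1000e-02,
        1.1000e-02,  0.0000e+00]), 'eef_pos': array([ 254.568, -597.405,  230.38 ]), 'tool_rot': array([-3.14 ,  0.   ,  0.403]), 'force': array([ 0.18 , -0.285,  1.432]), 'torque': array([ 0.002, -0.011,  0.009]), 'gripper_force': np.float64(0.0), 'width': np.float64(85.363)} 18.700000000000003
scene 47.06547194671746 319.55499501858236 237.58566567514066 -0.08952513990074096 [ 1.92056599 -0.92411357  0.50396751] [-314.62131138  293.83965456  892.48344934] [-274.74014228 -655.40068303  690.52358281]
top 53.652711984413244 315.123094441238 241.05566227094616 -0.09553900414810426 [ 2.11885294 -2.15493156  0.11929636] [  47.82021614  527.00006319 1199.74618365] [ 356.63255876    6.95238323 1261.81283369]
```

View pics/top0.png

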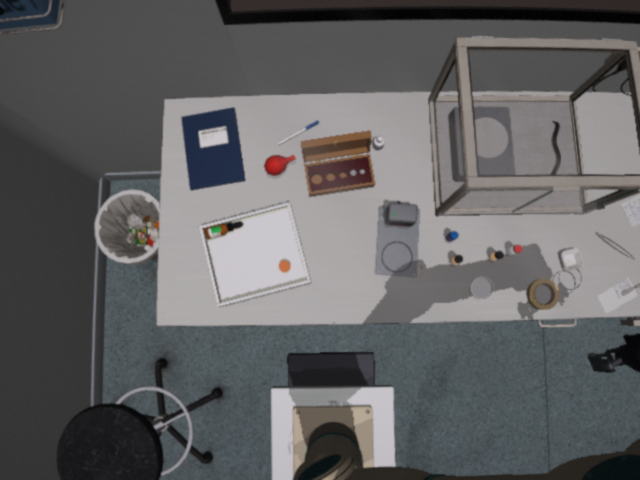

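View pics/scene0.png

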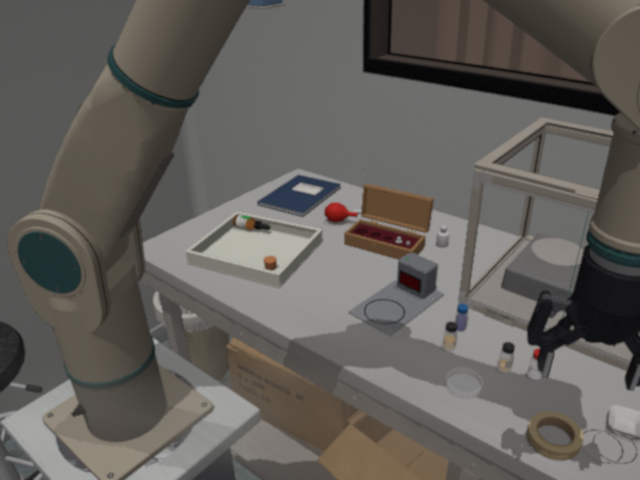

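The top view shows the tray at columns 200-310, rows 203-305. The bottle's base is near (207,233) and its teat near (240,225), with the green sticker up at (215,231). The ring is at (397,256) and the head at (402,213). The vials are near (452,236) and (456,259), and the stopper is at (285,266).

```bash
cat > h.py <<'E'
import numpy as np,cv2
def cam(d): 
    f=240/np.tan(np.radians(float(d["fovy"]))/2)
    return np.array([[f,0,d["cx"]],[0,f,d["cy"]],[0,0,1.]],float),np.array([float(d["k1"]),0,0,0]),cv2.Rodrigues(np.array(d["rvec"],float))[0],np.array(d["tvec"],float)
def ray(d,uv):
    K,k,R,t=cam(d); p=cv2.undistortPoints(np.array(uv,float).reshape(-1,1,2),K,k).reshape(-1,2)
    return -R.T@t, np.c_[p,np.ones(len(p))]@R
def onz(d,uv,z):
    c,r=ray(d,uv); return c+r*((z-c[2])/r[:,2])[:,None]
def proj(d,P):
    K,k,R,t=cam(d); return cv2.projectPoints(np.array(P,float).reshape(-1,1,3),cv2.Rodrigues(R)[0],t,K,k)[0].reshape(-1,2)
E
python3 - <<'E'
from h import *
d=dict(np.load("pics/top0.npz")); im=d["color"]; hsv=cv2.cvtColor(im,cv2.COLOR_RGB2HSV)
cv2.imwrite("pics/c1.png",cv2.resize(im[190:315,190:480,::-1],None,fx=2.75,fy=2.75,interpolation=cv2.INTER_CUBIC))
print(im[250,250],im[250,330],im[290,350],im[245,397],im[235,397])
def blobs(m,z,amin=6,roi=(190,480,190,315)):
    M=np.zeros(m.shape,np.uint8);x0,x1,y0,y1=roi;M[y0:y1,x0:x1]=m[y0:y1,x0:x1]
    for c in cv2.findContours(M,cv2.RETR_EXTERNAL,cv2.CHAIN_APPROX_NONE)[0]:
        if len(c)>=amin: 
            P=onz(d,c.reshape(-1,2),z)[:,:2].astype(np.float32); r=cv2.minAreaRect(P)
            print(len(c),c.reshape(-1,2).mean(0).round(1),"c",np.round(r[0],1),"sz",np.round(r[1],1),"a",round(r[2],1))
g=im.min(2)
print("tray");blobs(g>185,36,60,(190,325,190,315))
H,S,V=cv2.split(hsv)
print("green");blobs((H>40)&(H<80)&(S>100),39,4)
print("orange");blobs((H<25)&(S>100),25,4)
print("blue");blobs((H>100)&(H<130)&(S>130),54,4)
print("dark");blobs((V<60),54,5)
E
```

```text
[201 198 204] [169 166 166] [172 168 168] [125 125 132] [123 123 130]
tray
155 [208.2 263.3] c [473.6 320. ] sz [206.5   7.6] a 12.6
306 [259.3 253.9] c [500. 194.] sz [197.4 231.4] a 13.9
green
25 [215.7 229. ] c [565.  301.3] sz [15.5 24.1] a 8.3
orange
29 [284.2 265.8] c [465.  121.8] sz [26.4 26.3] a 89.1
9 [453.8 259.8] c [ 472.6 -322.8] sz [10.7  5.1] a 15.6
23 [206.4 232.8] c [556.2 329.2] sz [27.7  9.8] a 14.9
28 [223.6 228.6] c [566.7 281.7] sz [27.2 21.6] a 0.8
15 [312.  191.9] c [663.4  44.3] sz [13.4  8.2] a 88.7
blue
19 [453.3 235.1] c [ 534.4 -318.2] sz [18.4 15.6] a 88.9
dark
18 [458.1 258.5] c [ 473.4 -326.5] sz [15.8 12.9] a 88.8
34 [233.2 225.2] c [568.9 248.9] sz [19.2 37.3] a 4.0
78 [395.3 220. ] c [ 574.9 -172.7] sz [76.4 32.2] a 56.1
55 [446.3 202.6] c [ 622.1 -304.9] sz [13.8 85.6] a 39.1
```

View pics/c1.png

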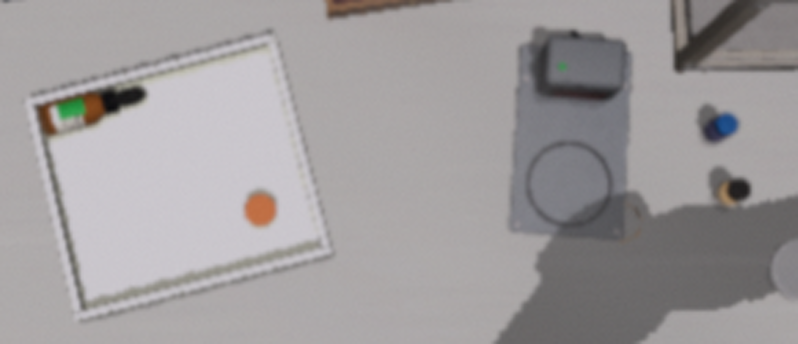

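The zoom shows the tray yawed by roughly +14°. The bottle lies in its +x/+y corner with the sticker up. The ring is centred near crop (569,184), and the head is at (588,65).

```bash
python3 - <<'E'
from h import *
d=dict(np.load("pics/top0.npz")); im=d["color"]
f=lambda u,v:(190+u/2.75-.3,190+v/2.75-.3)
C=onz(d,[f(30,98),f(273,33),f(331,252),f(82,318)],36)[:,:2]
print("tray",C.round(1),C.mean(0)); 
for a,b in((0,1),(1,2),(2,3),(3,0)):
    e=C[b]-C[a];print(np.hypot(*e).round(1),np.degrees(np.arctan2(e[1],e[0])).round(1))
g=cv2.GaussianBlur(cv2.resize(im[225:280,365:425],None,fx=4,fy=4,interpolation=cv2.INTER_CUBIC).min(2),(5,5),0)
m=((g<cv2.medianBlur(g,51)-18)*255).astype(np.uint8)
for c in cv2.findContours(m,cv2.RETR_EXTERNAL,cv2.CHAIN_APPROX_NONE)[0]:
    if len(c)>120:
        p=c.reshape(-1,2)/4+[365-.4,225-.4]; P=onz(d,p,5)[:,:2].astype(np.float32)
        print("ring?",len(c),np.round(cv2.fitEllipse(P)[:2],1),cv2.minAreaRect(P))
R=onz(d,[f(520,45),f(629,42),f(622,238),f(511,231)],5)[:,:2];print("plate",R.round(1))
for a,b in((0,1),(1,2),(2,3),(3,0)):
    e=R[b]-R[a];print(np.hypot(*e).round(1),np.degrees(np.arctan2(e[1],e[0])).round(1))
s=dict(np.load("pics/scene0.npz"))
print("scene check ring, corner",proj(s,[[486,-157,5]]),proj(s,np.c_[C,[36]*4]).round(0).tolist())
cv2.imwrite("pics/ringm.png",m)
E
```

```text
tray [[575.8 342.4]
 [634.3 106.6]
 [423.2  53.6]
 [364.5 289.1]] [499.44948804 197.91046438]
243.0 -76.0
217.7 -165.9
242.7 104.0
217.9 14.2
ring? 547 [[ 486.6 -175.9]
 [  80.2   81. ]] ((490.81390380859375, -172.24615478515625), (72.8959732055664, 85.28174591064453), 41.82231903076172)
plate [[ 624.3 -133.5]
 [ 625.3 -240.8]
 [ 433.3 -225.4]
 [ 442.  -118.7]]
107.3 -89.4
192.7 175.4
107.0 85.3
182.9 -4.6
scene check ring, corner [[375.83615864 307.68314857]] [[238.0, 212.0], [322.0, 229.0], [279.0, 274.0], [188.0, 251.0]]
```

Call:
move_arm(
  targets="-1 0 0 0 0 0 -6.8;-1 0 0 0 0 0 -6.8;-1 0 0 0 0 0 -6.8;-1 0 0 0 0 0 -6.8;-1 0 0 0 0 0 -6.8",
)

```text
clock: 0.52
eef_pos: [254.7, -597.7, 230.8]
tool_rot: [-3.141, -0.001, 1.002]
force: [-0.7, 1.0, -0.5]
width: 25.7
gripper_force: 0.0
```

Call:
move_arm(
  targets="-1 0 0 0 0 0 -6.8;-1 0 0 0 0 0 -6.8;-1 0 0 0 0 0 -6.8;-1 0 0 0 0 0 -6.8;-1 0 0 0 0 0 -6.8",
)

```text
clock: 0.93
eef_pos: [254.6, -597.7, 230.8]
tool_rot: [-3.141, -0.001, 1.595]
force: [-1.1, 0.2, 0.3]
width: 0.1
gripper_force: 0.0
```

Call:
move_arm(
  targets="-1 0 0 0 0 0 -6.6;-1 0 0 0 0 0 -6.3;-1 2.9 1.9 0 0 0 0;-1 2.9 1.9 0 0 0 0;-1 2.9 1.9 0 0 0 0",
)

```text
clock: 1.35
eef_pos: [288.8, -498.5, 230.5]
tool_rot: [3.142, -0.001, 1.813]
force: [1.1, 0.6, 0.1]
width: 0.1
gripper_force: 0.0
```

Call:
move_arm(
  targets="-1 2.9 1.9 0 0 0 0;-1 2.9 1.9 0 0 0 0;-1 2.9 1.9 0 0 0 0;-1 2.9 1.9 0 0 0 0;-1 2.9 1.9 0 0 0 0",
)

```text
clock: 1.77
eef_pos: [346.2, -334.5, 231.1]
tool_rot: [-3.141, -0.0, 1.814]
force: [1.1, -0.4, -0.4]
width: 0.3
gripper_force: 0.0
```

Call:
move_arm(
  targets="-1 2.9 1.9 0 0 0 0;-1 2.9 1.9 0 0 0 0;-1 2.9 1.9 0 0 0 0;-1 2.9 1.9 0 0 0 0;-1 2.9 1.9 0 0 0 0",
)

```text
clock: 2.18
eef_pos: [403.4, -170.9, 231.3]
tool_rot: [-3.141, -0.0, 1.814]
force: [-0.2, -0.0, 0.3]
width: 0.1
gripper_force: 0.0
```

Call:
move_arm(
  targets="-1 2.9 1.9 0 0 0 0;-1 2.9 1.9 0 0 0 0;-1 2.9 1.9 0 0 0 0;-1 2.9 1.9 0 0 0 0;-1 2.9 1.9 0 0 0 0",
)

```text
clock: 2.6
eef_pos: [460.7, -7.3, 231.2]
tool_rot: [-3.141, 0.0, 1.815]
force: [0.4, 0.0, 1.0]
width: 0.2
gripper_force: 0.0
```

Call:
move_arm(
  targets="-1 2.9 1.9 0 0 0 0;-1 2.9 1.9 0 0 0 0;-1 2.9 1.9 0 0 0 0;-1 2.9 1.9 0 0 0 0;-1 2.9 1.9 0 0 0 0",
)

```text
clock: 3.02
eef_pos: [517.9, 156.3, 231.0]
tool_rot: [-3.141, 0.0, 1.815]
force: [0.8, -1.2, 0.8]
width: -0.0
gripper_force: 0.0
```

Call:
move_arm(
  targets="-1 2.9 1.9 2.5 0 0 0;-1 2.9 1.9 2.5 0 0 0;-1 2.9 1.9 2.5 0 0 0;-1 2.9 1.9 2.5 0 0 0;-1 1.1 1.4 2 0 0 0",
)

```text
clock: 3.43
eef_pos: [571.8, 302.3, 111.7]
tool_rot: [-3.141, -0.003, 1.82]
force: [-0.6, 1.5, -0.6]
width: 0.1
gripper_force: 0.0
```

Call:
move_arm(
  targets="-1 0 0 2 0 0 0;-1 0 0 2 0 0 0;-1 0 0 0 0 0 0",
)

```text
clock: 3.68
eef_pos: [570.3, 294.9, 69.1]
tool_rot: [-3.133, 0.003, 1.816]
force: [-0.8, -1.3, 0.2]
width: 0.3
gripper_force: 0.0
```

Call:
move_arm(
  targets="-1 0 0 0 0 0 0;-1 0 0 0 0 0 0",
)

```text
clock: 3.85
eef_pos: [573.8, 296.6, 74.7]
tool_rot: [3.141, -0.0, 1.814]
force: [-0.7, -0.8, 0.4]
width: -0.4
gripper_force: 0.0
```

```bash
python3 - <<'E'
from cell import read_state, cams
import cv2,numpy as np
d=cams.get_image("wrist"); cv2.imwrite("pics/w1.png",d["color"][:,:,::-1]); np.savez("pics/w1.npz",**d)
s=read_state();print(s["qpos"].round(3),s["eef_pos"],s["tool_rot"],s["force"])
E
```

```text
[-0.319  0.83  -0.344  1.646  0.382  0.73  -0.603] [574.16427196 296.77395743  75.28823232] [ 3.13943395e+00 -6.60453617e-04  1.81425549e+00] [ 0.32879775 -1.00423071 -0.18425757]
```

View pics/w1.png

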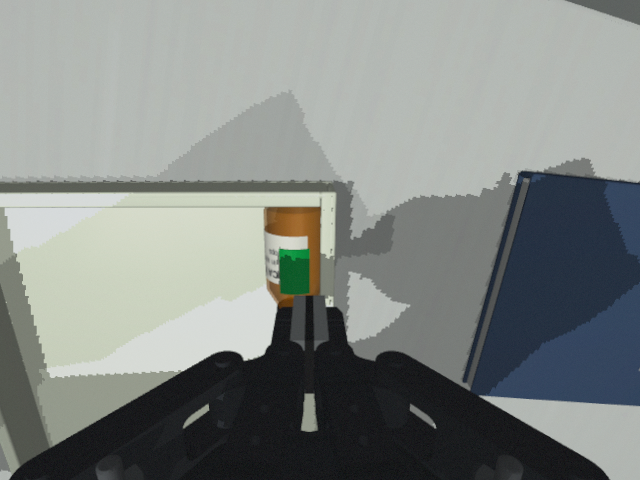

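The wrist view looks along tray +y. The bottle body spans columns 265-321 and the green sticker is at (294,270). The +x rim edge is at column 321, the +y rim edge at row 207, and the shut fingertips are at (310,298).

```bash
cat >> h.py <<'E'
TC=np.array([499.5,198.]);TX=np.array([.9703,.2419]);TY=np.array([-.2419,.9703])
def totray(P): q=np.asarray(P)[...,:2]-TC; return np.stack([q@TX,q@TY],-1)
def fromtray(x,y): return TC+x*TX+y*TY
E
python3 - <<'E'
from h import *
d=dict(np.load("pics/w1.npz"))
for n,uv,z in [("rim inner x edge",(321,220),36),("rim y inner",(200,207),36),("rim outer corner",(336,192),36),("outer far",(336,220),36),("green TL",(280,249),39),("green TR",(309,249),39),("green BL",(280,293),39),("green BR",(309,293),39),("body left",(265,240),21.5),("tip",(310,298),75)]:
    P=onz(d,[uv],z)[0]; print(n,P.round(1),totray(P).round(1))
E
```

```text
rim inner x edge [572.5 329.6  36. ] [102.7 110.1]
rim y inner [510.3 321.4  36. ] [ 40.3 117.1]
rim outer corner [576.2 345.7  36. ] [110.2 124.7]
outer far [580.1 331.5  36. ] [110.5 110. ]
green TL [555.2 310.   39. ] [81.2 95.2]
green TR [570.  313.6  39. ] [96.4 95.1]
green BL [560.7 285.   39. ] [80.5 69.6]
green BR [576.2 288.8  39. ] [96.3 69.6]
body left [545.8 306.9  21.5] [71.2 94.5]
tip [572.8 303.9  75. ] [96.8 85. ]
```

Call:
move_arm(
  targets="-1 0 0 1.5 0 0 0;-1 0 0 1.3 0 0 0;-1 0 0 0.3 0 0 0;-1 0 0 0 0 0 0;-1 0 0 0 0 0 0",
)

```text
clock: 4.32
eef_pos: [573.4, 296.5, 43.2]
tool_rot: [3.141, -0.0, 1.815]
force: [-0.5, 0.7, 0.5]
width: 0.2
gripper_force: 0.0
```

Call:
move_arm(
  targets="-1 0 0 0.2 0 0 0;-1 0 0 0.2 0 0 0;-1 0 0 0 0 0 0",
)

```text
clock: 4.57
eef_pos: [573.5, 296.7, 39.1]
tool_rot: [3.141, -0.0, 1.815]
force: [-0.0, -0.4, 1.6]
width: -0.0
gripper_force: 0.4
```

Call:
move_arm(
  targets="-1 0 0 0.1 0 0 0;-1 0 -0.1 0.1 0 0 0;-1 0 -0.2 0 0 0 0;-1 0 -0.2 0 0 0 0;-1 0 -0.2 0 0 0 0",
)

```text
clock: 4.98
eef_pos: [568.5, 295.5, 39.0]
tool_rot: [3.137, -0.001, 1.814]
force: [-0.4, -1.1, 9.9]
width: 0.1
gripper_force: 4.9
```

Call:
move_arm(
  targets="-1 0 -0.3 0 0 0 0;-1 0 -0.3 0 0 0 0;-1 0 -0.3 0 0 0 0;-1 0 -0.3 0 0 0 0;-1 0 -0.3 0 0 0 0",
)

```text
clock: 5.4
eef_pos: [553.9, 291.9, 38.9]
tool_rot: [3.137, -0.001, 1.814]
force: [0.1, -0.4, 9.9]
width: -0.2
gripper_force: 4.9
```

```bash
python3 - <<'E'
from cell import read_state, cams
import cv2,numpy as np
d=cams.get_image("wrist"); cv2.imwrite("pics/w2.png",d["color"][150:350,200:440,::-1]); np.savez("pics/w2.npz",**d)
from h import *
H,S,V=cv2.split(cv2.cvtColor(d["color"],cv2.COLOR_RGB2HSV))
for m,n in(((H>40)&(H<85)&(S>120),"green"),((H<20)&(S>150),"amber")):
    ys,xs=np.where(m); print(n,len(xs),xs.min(),xs.max(),ys.min(),ys.max(),totray(onz(d,[(xs.min(),ys.min()),(xs.max(),ys.max())],30)).round(1).tolist())
print(read_state()["force"])
E
```

```text
green 722 243 309 271 468 [[45.8, 94.3], [75.7, -26.5]]
amber 3736 280 348 227 318 [[63.3, 115.1], [94.5, 69.8]]
[-0.79032859 -2.20643031 11.66300237]
```

View pics/w2.png

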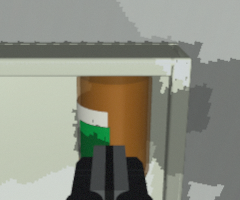

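The bottle is rolling. The body now spans about columns 280-348, roughly 10 mm off the wall, and the sticker has turned toward tray −x. I'll carry on with strokes.

Call:
move_arm(
  targets="-1 0 -0.2 0 0 0 0;-1 0 -0.2 0 0 0 0;-1 0 0 0 0 0 0;-1 0 0 -0.8 0 0 0;-1 0 1.2 0 0 0 0",
)

```text
clock: 5.87
eef_pos: [558.1, 293.2, 46.2]
tool_rot: [-3.14, 0.0, 1.816]
force: [-0.6, 0.1, 0.2]
width: 0.6
gripper_force: 0.0
```

Call:
move_arm(
  targets="-1 0 0 0 0 0 0;-1 0 0 0.6 0 0 0;-1 0 0 0.2 0 0 0;-1 0 -0.2 0 0 0 0;-1 0 -0.3 0 0 0 0",
)

```text
clock: 6.28
eef_pos: [557.0, 292.6, 38.8]
tool_rot: [3.136, -0.001, 1.814]
force: [1.7, -0.3, 15.8]
width: -0.2
gripper_force: 7.5
```

Call:
move_arm(
  targets="-1 0 -0.4 0 0 0 0;-1 0 -0.4 0 0 0 0;-1 0 -0.4 0 0 0 0;-1 0 -0.4 0 0 0 0;-1 0 -0.4 0 0 0 0",
)

```text
clock: 6.7
eef_pos: [536.9, 287.7, 38.8]
tool_rot: [3.137, -0.001, 1.815]
force: [1.0, -1.2, 14.1]
width: -0.1
gripper_force: 7.3
```

```bash
cat > look.py <<'E'
import sys
from cell import read_state, cams
from h import *
d=cams.get_image("wrist"); np.savez("pics/%s.npz"%sys.argv[1],**d); cv2.imwrite("pics/%s.png"%sys.argv[1],d["color"][...,::-1])
H,S,V=cv2.split(cv2.cvtColor(d["color"],cv2.COLOR_RGB2HSV))
s=read_state(); print("tcp tray",totray(s["eef_pos"]).round(1),s["eef_pos"].round(1),"F",s["force"].round(1))
for m,n,z in(((H>45)&(H<80)&(S>170),"green",30),((H<20)&(S>150),"amber",21.5)):
    m=cv2.morphologyEx(m.astype(np.uint8),cv2.MORPH_OPEN,np.ones((3,3)));C=cv2.findContours(m,0,2)[0]
    if not C: print(n,"none");continue
    c=max(C,key=cv2.contourArea);x,y,w,h=cv2.boundingRect(c);print(n,cv2.contourArea(c),x,x+w,y,y+h,totray(onz(d,[(x,y),(x+w,y)],z)).round(1).tolist())
E
python3 look.py w3
```

```text
tcp tray [57.  77.9] [535.9 287.4  38.8] F [-0.3 -2.4 16.2]
green 123.0 282 287 270 306 [[46.2, 94.7], [48.5, 94.7]]
amber 4693.0 286 353 227 324 [[47.9, 112.6], [78.9, 112.5]]
```

Call:
move_arm(
  targets="-1 0 0 0 0 0 0;-1 0 0 -0.8 0 0 0;-1 0 1.3 0 0 0 0;-1 0 0 0 0 0 0;-1 0 0 0.6 0 0 0",
)

```text
clock: 7.17
eef_pos: [548.3, 290.4, 39.1]
tool_rot: [3.141, -0.0, 1.814]
force: [-0.9, -0.0, -0.4]
width: -0.1
gripper_force: 0.0
```

Call:
move_arm(
  targets="-1 0 0 0.2 0 0 0;-1 0 -0.2 0 0 0 0;-1 0 -0.4 0 0 0 0;-1 0 -0.4 0 0 0 0;-1 0 -0.4 0 0 0 0",
)

```text
clock: 7.58
eef_pos: [536.0, 287.3, 38.8]
tool_rot: [3.137, -0.0, 1.814]
force: [-0.0, -2.6, 18.0]
width: -0.0
gripper_force: 8.9
```

Call:
move_arm(
  targets="-1 0 -0.4 0 0 0 0;-1 0 -0.4 0 0 0 0;-1 0 -0.4 0 0 0 0;-1 0 -0.2 0 0 0 0;-1 0 0 0 0 0 0",
)

```text
clock: 8.0
eef_pos: [521.6, 283.8, 38.7]
tool_rot: [3.138, -0.0, 1.815]
force: [-1.1, -2.5, 16.6]
width: -0.3
gripper_force: 9.1
```

Call:
move_arm(
  targets="-1 0 0 -0.8 0 0 0;-1 0 1.4 0 0 0 0;-1 0 0 0 0 0 0;-1 0 0 0.6 0 0 0;-1 0 0 0.2 0 0 0",
)

```text
clock: 8.42
eef_pos: [536.1, 287.3, 38.0]
tool_rot: [3.137, -0.0, 1.815]
force: [2.4, -2.2, 24.2]
width: 0.0
gripper_force: 11.8
```

Call:
move_arm(
  targets="-1 0 -0.2 0 0 0 0;-1 0 -0.4 0 0 0 0;-1 0 -0.4 0 0 0 0;-1 0 -0.4 0 0 0 0;-1 0 -0.4 0 0 0 0",
)

```text
clock: 8.83
eef_pos: [518.5, 282.9, 38.8]
tool_rot: [3.137, -0.0, 1.814]
force: [2.2, -2.4, 19.4]
width: 0.1
gripper_force: 9.6
```

```bash
python3 look.py w4
```

```text
tcp tray [37.9 77.8] [517.4 282.6  38.8] F [-0.6 -1.6 20.3]
green none
amber 3097.0 276 342 226 308 [[24.3, 113.0], [54.7, 112.9]]
```

Call:
move_arm(
  targets="-1 0 -0.4 0 0 0 0;-1 0 -0.3 0 0 0 0;-1 0 -0.1 0 0 0 0;-1 0 0 0 0 0 0;-1 0 0 -0.8 0 0 0",
)

```text
clock: 9.3
eef_pos: [508.2, 279.9, 44.3]
tool_rot: [-3.14, 0.001, 1.815]
force: [0.4, -0.6, -0.2]
width: -0.2
gripper_force: 0.0
```

Call:
move_arm(
  targets="-1 0 0 -3 0 0 0;1 0 0 -3 0 0 0;1 0 0 -2 0 0 0;1 0 0 0 0 0 0;1 0 0 0 0 0 0",
)

```text
clock: 9.72
eef_pos: [508.6, 280.4, 124.9]
tool_rot: [3.142, -0.0, 1.815]
force: [-0.1, -0.1, -0.0]
width: 48.0
gripper_force: 0.0
```

```bash
python3 look.py w5
```

```text
tcp tray [28.1 77.4] [508.1 279.9 123.9] F [ 0.3 -0.1  0. ]
green none
amber 1953.5 294 338 190 279 [[19.0, 114.2], [49.2, 114.2]]
```

View pics/w5.png

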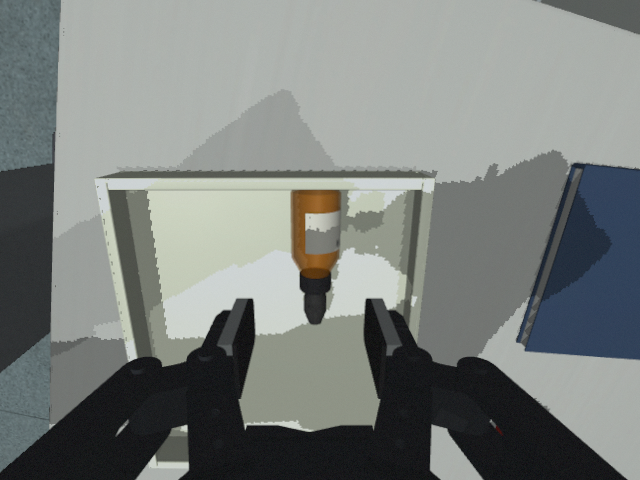

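The bottle lies free: the body spans columns 292-341, the collar is at rows 270-292 and the teat tip is at (315,323). The sticker is now underneath, with the white label up.

```bash
python3 - <<'E'
from h import *
d=dict(np.load("pics/w5.npz"));c=-cam(d)[2].T@d["tvec"];print("cam tray",totray(c).round(1),c[2].round(1))
for n,uv,z in [("L",(292,235),21.5),("R",(341,235),21.5),("collarL",(300,281),21.5),("collarR",(331,281),21.5),("teat tip",(315,324),21.5),("shoulder",(316,272),26),("lab",(305,212),38),("lab",(340,254),34),("rim",(300,190),36)]:
    print(n,totray(onz(d,[uv],z)[0]).round(1))
E
```

```text
cam tray [ 29.2 158.2] 267.9
L [17.1 81.9]
R [52.1 81.8]
collarL [22.4 45.9]
collarR [45.6 45.9]
teat tip [33.8  9.2]
shoulder [34.3 55.1]
lab [ 26.6 102.7]
lab [50.6 71.9]
rim [ 23.4 116.8]
```

Call:
move_arm(
  targets="1 -0.3 0.6 0 0 0 0;1 0 0 0 0 6.7 0;1 0 0 0 0 6.7 0;1 0 0 0 0 6.7 0;1 0 0 0 0 6.7 0",
)

```text
clock: 10.18
eef_pos: [516.0, 279.1, 124.7]
tool_rot: [3.14, -0.473, 1.816]
force: [-1.1, 0.1, -2.4]
width: 85.2
gripper_force: 0.0
```

Call:
move_arm(
  targets="1 0 0 0 0 6.7 0;1 0 0 0 0 6.5 0;1 0 0 0 0 0 0;1 0 0 0 0 0 0",
)

```text
clock: 10.52
eef_pos: [515.7, 276.3, 121.3]
tool_rot: [-3.132, -0.7, 1.803]
force: [-0.1, 0.2, 0.3]
width: 85.3
gripper_force: 0.0
```

Call:
move_arm(
  targets="1 -1.8 0 2.1 0 0 0;1 -1.8 0 2.1 0 0 0;1 0 0 0 0 0 0;1 0 0 0 0 0 0",
)

```text
clock: 10.85
eef_pos: [514.4, 280.5, 70.0]
tool_rot: [-3.141, -0.697, 1.818]
force: [0.2, -0.8, 1.1]
width: 85.5
gripper_force: 0.0
```

```bash
python3 -c "
from cell import read_state; from h import *
s=read_state();print(s['qpos'].round(2),totray(s['eef_pos']),s['eef_pos'],s['tool_rot'],s['width'])"
```

```text
[ 0.36  1.07 -0.88  1.87  0.1   0.47 -0.03] [34.42457741 76.42808395] [514.41424826 280.48566485  70.03709717] [-3.14063833 -0.69669017  1.81841451] 85.47332011161717
```

Call:
move_arm(
  targets="1 -1.4 0 1.6 0 0 0;1 -1.4 0 1.6 0 0 0;1 -1 0 1 0 0 0;1 0 0 0 0 0 0;1 0 0 0 0 0 0",
)

```text
clock: 11.27
eef_pos: [516.5, 277.4, 14.1]
tool_rot: [3.141, -0.698, 1.816]
force: [0.1, 1.3, 0.6]
width: 85.5
gripper_force: 0.0
```

Call:
move_arm(
  targets="-1 0 0 0 0 0 0;-1 0 0 0 0 0 0;-1 0 0 0 0 0 0;-1 0 0 0 0 0 0;-1 0 0 0 0 0 0",
)

```text
clock: 11.68
eef_pos: [516.7, 276.5, 13.8]
tool_rot: [3.141, -0.698, 1.815]
force: [0.7, -1.7, 4.6]
width: 32.9
gripper_force: 59.1
```

Call:
move_arm(
  targets="-1 0 0 0 0 0 0;-1 0 0 0 0 0 0;-1 0 0 0 0 0 0",
)

```text
clock: 11.93
eef_pos: [516.7, 276.5, 13.7]
tool_rot: [3.141, -0.698, 1.815]
force: [-0.1, -2.8, 5.2]
width: 33.2
gripper_force: 59.1
```

Call:
move_arm(
  targets="-1 0.6 0 -0.8 0 0 0;-1 0.6 0 -0.8 0 0 0;-1 1.3 0 -1.5 0 0 0;-1 1.3 0 -1.5 0 0 0;-1 1.3 0 -1.5 0 0 0",
)

```text
clock: 12.35
eef_pos: [516.3, 276.4, 93.9]
tool_rot: [3.141, -0.698, 1.815]
force: [1.4, 1.0, -0.7]
width: 33.3
gripper_force: 59.7
```

Call:
move_arm(
  targets="-1 1.3 0 -1.5 0 0 0;-1 1.3 0 -1.5 0 0 0;-1 1.3 0 -1.5 0 0 0;-1 1.3 0 -1.5 0 0 0;-1 0 0 0 0 0 0",
)

```text
clock: 12.77
eef_pos: [517.5, 279.1, 176.5]
tool_rot: [3.133, -0.698, 1.821]
force: [-0.3, 1.1, -0.6]
width: 33.1
gripper_force: 59.7
```

```bash
python3 look.py w6
```

```text
tcp tray [36.3 73.6] [517.  278.2 174.3] F [-0.1 -0.3 -0.7]
green none
amber 4340.5 272 346 224 353 [[3.2, 188.6], [74.5, 188.8]]
```

View pics/w6.png

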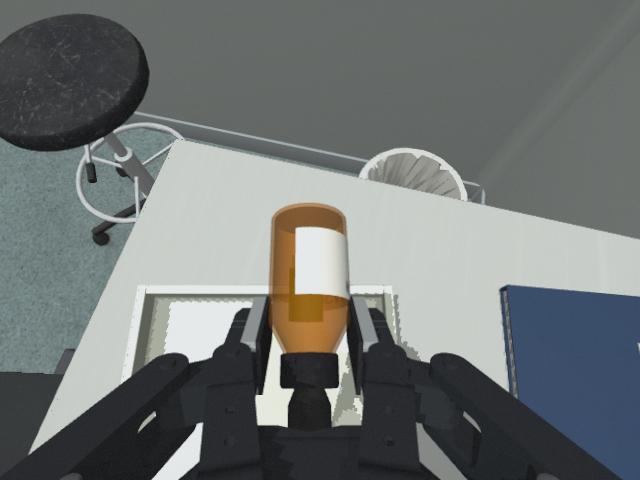

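The bottle is held straight in the grip, with its axis near column 309. The sticker shows dimly through the back at (306,293), opposite the camera as planned. Next I level the tool and carry the bottle to the reader.

Call:
move_arm(
  targets="-1 0 0 0 0 -6.7 0;-1 0 0 0 0 -6.7 0;-1 0 0 0 0 -6.7 0;-1 0 0 0 0 -6.7 0;-1 0 0 0 0 -6.7 0",
)

```text
clock: 13.23
eef_pos: [516.5, 276.9, 172.5]
tool_rot: [3.14, -0.108, 1.814]
force: [-0.2, 0.5, -2.6]
width: 32.9
gripper_force: 59.6
```

Call:
move_arm(
  targets="-1 0 0 0 0 -6.5 0;-1 -2 -0.6 -1.5 0 0 0;-1 -3 -0.9 -1.5 0 0 0;-1 -3 -0.9 0 0 0 0;-1 -3 -0.9 0 0 0 0",
)

```text
clock: 13.65
eef_pos: [510.0, 162.9, 201.8]
tool_rot: [3.142, 0.001, 1.818]
force: [0.6, -0.5, -1.9]
width: 32.9
gripper_force: 59.8
```

Call:
move_arm(
  targets="-1 -3 -0.9 0 0 0 0;-1 -3 -0.9 0 0 0 0;-1 -3 -0.9 0 0 0 0;-1 -3 -0.9 0 0 0 0;-1 -3 -0.9 0 0 0 0",
)

```text
clock: 14.07
eef_pos: [502.2, 4.9, 201.1]
tool_rot: [-3.14, -0.0, 1.815]
force: [0.7, -0.2, -0.9]
width: 33.7
gripper_force: 59.8
```

Call:
move_arm(
  targets="-1 -3 -0.9 0 0 0 0;-1 -3 -0.9 0 0 0 0;-1 -3 -0.9 0 0 0 0;-1 -3 -0.9 0 0 0 0;-1 -3 -0.9 0 0 0 0",
)

```text
clock: 14.48
eef_pos: [494.7, -151.4, 201.0]
tool_rot: [-3.14, -0.001, 1.815]
force: [1.6, -0.1, -1.8]
width: 33.0
gripper_force: 59.8
```

Call:
move_arm(
  targets="-1 0 0 0 0 0 -6.5;-1 0 0 0 0 0 -6.5;-1 0 0 0 0 0 -6.5;-1 0 0 0 0 0 -6.5;-1 0 0 0 0 0 -6.5",
)

```text
clock: 14.9
eef_pos: [494.9, -149.9, 201.0]
tool_rot: [-3.141, -0.002, 2.388]
force: [0.3, 0.4, -0.7]
width: 33.1
gripper_force: 59.7
```

Call:
move_arm(
  targets="-1 0 0 0 0 0 -6.5;-1 0 0 0 0 0 -6.5;-1 0 0 0 0 0 -6.5;-1 0 0 0 0 0 -6.5;-1 0 0 0 0 0 -6.5",
)

```text
clock: 15.32
eef_pos: [495.0, -149.9, 201.0]
tool_rot: [3.141, -0.002, 2.955]
force: [-0.5, 0.6, -1.0]
width: 33.1
gripper_force: 59.6
```

```bash
python3 -c "
from cell import read_state; from h import *
s=read_state();print(s['qpos'].round(2),s['eef_pos'],s['tool_rot'],s['width'])"
```

```text
[ 0.76  0.59 -0.79  1.9   0.54  0.88  1.08] [ 494.97946003 -149.9339049   200.98959899] [ 3.14142014e+00 -1.80365332e-03  2.95508830e+00] 33.092425258695734
```

Call:
move_arm(
  targets="-1 0 0 0 0 0 -6.1;-1 0 0 0 0 -6.3 0;-1 0 0 0 0 -6.3 0;-1 0 0 0 0 -6.3 0;-1 0 0 0 0 -6.3 0",
)

```text
clock: 15.73
eef_pos: [493.0, -155.4, 200.2]
tool_rot: [-3.126, 0.369, 3.053]
force: [-1.3, -1.8, -1.3]
width: 33.3
gripper_force: 59.9
```

Call:
move_arm(
  targets="-1 0 0 0 0 -6.3 0;-1 0 0 0 0 -6.3 0;-1 0 0 0 0 -6.3 0;-1 0 0 0 0 -5.9 0;-1 0 0 0 0 0 0",
)

```text
clock: 16.15
eef_pos: [490.9, -174.5, 196.0]
tool_rot: [-3.071, 0.475, 3.059]
force: [-1.3, -0.1, -0.8]
width: 33.5
gripper_force: 59.9
```

```bash
python3 -c "
from cell import read_state; from h import *
s=read_state();print(s['qpos'].round(2),s['eef_pos'],s['tool_rot'],s['width'])
from scipy.spatial.transform import Rotation as R
M=R.from_euler('xyz',s['tool_rot']).as_matrix();print(M.round(3));print('bottle axis',M@[-.766,0,-.643])"
```

```text
[ 0.87  0.46 -0.77  2.34  1.71  0.32  0.08] [ 490.92095267 -174.52414612  196.00202638] [-3.07050137  0.47516775  3.0588849 ] 33.480886559302796
[[-0.886  0.115  0.449]
 [ 0.073  0.991 -0.108]
 [-0.457 -0.063 -0.887]]
bottle axis [0.39016581 0.01348634 0.92075716]
```

```bash
cat > plan.py <<'E'
import sys
from cell import read_state; from h import *
from scipy.spatial.transform import Rotation as R
def goal(yaw,tilt): return R.from_euler('z',yaw,degrees=True)*R.from_euler('x',180,degrees=True)*R.from_euler('y',tilt,degrees=True)
def plan(yaw,tilt,p=None):
    s=read_state();M=R.from_euler('xyz',s['tool_rot']);G=goal(yaw,tilt);v=np.degrees((M.inv()*G).as_rotvec())
    print("q",s['qpos'].round(2),"eef",s['eef_pos'].round(1),"F",s['force'].round(1),"rotvec",v.round(1),np.linalg.norm(v).round(1))
    if p is not None: 
        D=np.array(p)-s['eef_pos'];print("D",D.round(1),"shift cm in goal frame",(G.inv().apply(D)/10).round(2),"now frame",(M.inv().apply(D)/10).round(2))
    print("bottle axis",M.apply([-.766,0,-.643]).round(3))
if __name__=="__main__":
    a=list(map(float,sys.argv[1:])); plan(a[0],a[1],a[2:] or None)
E
python3 plan.py 85.4 -50 487 -184 180; python3 plan.py 85.4 0; python3 plan.py 175.4 0
```

```text
q [ 0.87  0.46 -0.77  2.34  1.71  0.32  0.08] eef [ 490.9 -174.5  196. ] F [-1.3 -0.1 -0.8] rotvec [ 52.9 -15.3  70.8] 89.7
D [ -3.9  -9.5 -16. ] shift cm in goal frame [ 0.6  -0.31  1.78] now frame [ 1.01 -0.88  1.35]
bottle axis [0.39  0.013 0.921]
q [ 0.87  0.46 -0.77  2.34  1.71  0.32  0.08] eef [ 490.9 -174.5  196. ] F [-1.3 -0.1 -0.8] rotvec [18.1 24.4 87. ] 92.2
bottle axis [0.39  0.013 0.921]
q [ 0.87  0.46 -0.77  2.34  1.71  0.32  0.08] eef [ 490.9 -174.5  196. ] F [-1.3 -0.1 -0.8] rotvec [-4.  27.2 -1.1] 27.5
bottle axis [0.39  0.013 0.921]
```

Call:
move_arm(
  targets="-1 0 0 0 3.78 -1.09 5.06;-1 0 0 0 3.78 -1.09 5.06;-1 0 0 0 3.78 -1.09 5.06;-1 0 0 0 3.78 -1.09 5.06;-1 0 0 0 3.78 -1.09 5.06",
)

```text
clock: 16.57
eef_pos: [490.7, -174.8, 196.2]
tool_rot: [-2.998, 0.61, 2.575]
force: [0.3, -1.2, -1.8]
width: 33.1
gripper_force: 59.9
```

Call:
move_arm(
  targets="-1 0 0 0 3.78 -1.09 5.06;-1 0 0 0 3.78 -1.09 5.06;-1 0 0 0 3.78 -1.09 5.06;-1 0 0 0 3.78 -1.09 5.06;-1 0 0 0 3.78 -1.09 5.06",
)

```text
clock: 16.98
eef_pos: [490.7, -173.4, 195.9]
tool_rot: [-3.015, 0.765, 2.028]
force: [1.3, -0.5, 0.1]
width: 33.4
gripper_force: 59.9
```

Call:
move_arm(
  targets="-1 0 0 0 3.78 -1.09 5.06;-1 0 0 0 3.78 -1.09 5.06;-1 0 0 0 3.78 -1.09 5.06;-1 0 0 0 3.78 -1.09 5.06;-1 0 0 0 0 0 0",
)

```text
clock: 17.4
eef_pos: [493.4, -172.5, 195.0]
tool_rot: [-3.127, 0.865, 1.518]
force: [1.0, 0.3, -1.6]
width: 33.3
gripper_force: 60.0
```

```bash
python3 plan.py 85.4 -50 487 -184 180
```

```text
q [ 0.18  0.78 -0.65  2.    1.17  1.45 -1.26] eef [ 493.4 -172.5  195. ] F [ 1.   0.3 -1.6] rotvec [ 0.3 -0.5  1. ] 1.2
D [ -6.4 -11.5 -15. ] shift cm in goal frame [ 0.38 -0.54  1.88] now frame [ 0.38 -0.55  1.88]
bottle axis [ 0.009 -0.008  1.   ]
```

```bash
python3 plan.py 85.4 -50 487 -184 66
```

```text
q [ 0.18  0.78 -0.65  2.    1.17  1.45 -1.26] eef [ 493.4 -172.5  195. ] F [ 1.   0.3 -1.6] rotvec [ 0.3 -0.5  1. ] 1.2
D [  -6.4  -11.5 -129. ] shift cm in goal frame [ 9.12 -0.54  9.21] now frame [ 9.05 -0.44  9.28]
bottle axis [ 0.009 -0.008  1.   ]
```

Call:
move_arm(
  targets="-1 1.8 -0.1 1.8 0.3 -0.5 1;-1 1.8 -0.1 1.8 0 0 0;-1 1.8 -0.1 1.8 0 0 0;-1 1.8 -0.1 1.9 0 0 0;-1 1.8 -0.1 1.9 0 0 0",
)

```text
clock: 17.82
eef_pos: [485.4, -187.0, 67.5]
tool_rot: [-3.139, 0.875, 1.499]
force: [-0.2, -0.2, -0.9]
width: 33.2
gripper_force: 60.0
```

Call:
move_arm(
  targets="-1 0 0 0 0 0 0;-1 0 0 0 0 0 0",
)

```text
clock: 17.98
eef_pos: [485.3, -187.3, 68.4]
tool_rot: [-3.138, 0.877, 1.498]
force: [0.0, -0.7, -0.1]
width: 33.2
gripper_force: 60.0
```

```bash
python3 plan.py 85.4 -50 487 -184 46; python3 - <<'E'
from cell import cams
from h import *
for n in("scene","top"):
    d=cams.get_image(n);np.savez(f"pics/{n}1.npz",**d)
    u,v=proj(d,[[487,-176,60]])[0].astype(int);print(n,u,v)
    a=cv2.resize(d["color"][v-50:v+50,u-65:u+65,::-1],None,fx=3,fy=3,interpolation=cv2.INTER_CUBIC)
    cv2.imwrite(f"pics/{n}1c.png",a); b=a if n=="scene" else np.hstack([b,a])
cv2.imwrite("pics/p1.png",b)
E
```

```text
q [ 0.15  1.01 -0.56  2.03  1.34  1.37 -1.5 ] eef [ 485.3 -187.3   68.4] F [ 0.  -0.7 -0.1] rotvec [0.2 0.2 0.3] 0.4
D [  1.7   3.3 -22.4] shift cm in goal frame [1.94 0.14 1.17] now frame [1.94 0.15 1.16]
bottle axis [0.002 0.004 1.   ]
scene 384 288
top 399 254
```

View pics/p1.png

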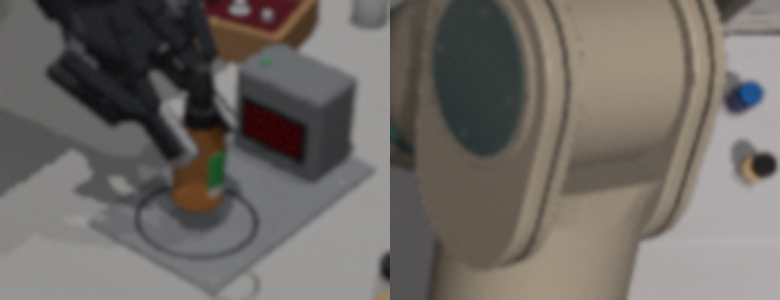

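The scene view (left half) shows the bottle hanging upright over the ring with its sticker facing −y, and the head behind it. I'll lower it until it touches.

Call:
move_arm(
  targets="-1 0.7 0.1 0.4 0 0 0;-1 0.7 0 0.3 0 0 0;-1 0 0 0 0 0 0;-1 0.15 0 0.13 0 0 0;-1 0 0 0 0 0 0",
)

```text
clock: 18.5
eef_pos: [488.4, -183.8, 51.7]
tool_rot: [3.135, 0.877, 1.49]
force: [0.2, -0.5, -1.1]
width: 33.4
gripper_force: 60.0
```

Call:
move_arm(
  targets="-1 0.15 0 0.13 0 0 0;-1 0 0 0 0 0 0",
)

```text
clock: 18.67
eef_pos: [488.4, -184.1, 49.7]
tool_rot: [3.134, 0.878, 1.489]
force: [-0.3, -0.2, -1.0]
width: 33.2
gripper_force: 60.0
```

Call:
move_arm(
  targets="-1 0.15 0 0.13 0 0 0;-1 0 0 0 0 0 0",
)

```text
clock: 18.83
eef_pos: [488.5, -184.3, 48.2]
tool_rot: [3.134, 0.879, 1.489]
force: [0.4, -0.4, 2.0]
width: 33.5
gripper_force: 60.5
```

Call:
move_arm(
  targets="-1 0.1 0 0.08 0 0 0;-1 0 0 0 0 0 0",
)

```text
clock: 19.0
eef_pos: [488.5, -184.5, 48.2]
tool_rot: [3.133, 0.881, 1.488]
force: [-1.6, 3.4, 9.2]
width: 33.4
gripper_force: 61.0
```

```bash
python3 plan.py 85.4 -50
```

```text
q [ 0.14  1.05 -0.55  2.02  1.36  1.37 -1.54] eef [ 488.5 -184.5   48.2] F [-1.6  3.4  9.2] rotvec [ 0.4  0.5 -0.1] 0.6
bottle axis [-0.005  0.009  1.   ]
```

Call:
move_arm(
  targets="1 0 0 0 0 0 0;1 0 0 0 0 0 0;1 0 0 0 0 0 0;1 0 0 0 0 0 0;1 0 0 0 0 0 0",
)

```text
clock: 19.42
eef_pos: [488.4, -184.0, 46.3]
tool_rot: [3.134, 0.877, 1.489]
force: [-0.5, 1.4, 0.6]
width: 85.2
gripper_force: 0.0
```

Call:
move_arm(
  targets="1 0 0 -1 0 0 0;1 0 0 -2 0 0 0;1 0 0 -3 0 0 0;1 0 0 -3 0 0 0;1 0 0 -3 0 0 0",
)

```text
clock: 19.83
eef_pos: [494.8, -90.4, 124.3]
tool_rot: [3.135, 0.877, 1.49]
force: [0.5, -0.1, -0.3]
width: 85.7
gripper_force: 0.0
```

```bash
python3 look.py w7; python3 plan.py 85.4 0 487 -176 200
```

```text
tcp tray [ -70.2 -273.1] [497.5 -84.  126.6] F [2.1 3.9 2.4]
green 15.0 453 461 257 261 [[8.4, -516.7], [16.5, -519.6]]
amber 402.0 290 330 173 193 [[-101.0, -320.8], [-75.4, -329.5]]
q [ 0.01  0.93 -0.65  1.95  1.15  1.48 -1.46] eef [497.5 -84.  126.6] F [2.1 3.9 2.4] rotvec [ 0.8 49.9  0.3] 49.9
D [-10.5 -92.   73.4] shift cm in goal frame [-9.26 -0.31 -7.34] now frame [-11.58  -0.33   2.34]
bottle axis [-0.01  -0.002  1.   ]
```

View pics/w7.png

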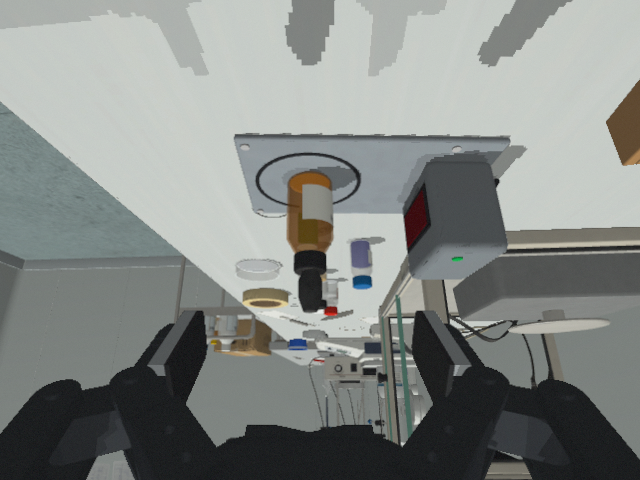

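The wrist picture, which is upside down, shows the bottle standing inside the ring with its base near (312,180). The white label is toward the camera and the window is at (418,215). Next I regrasp from above and turn it +90°.

Call:
move_arm(
  targets="1 -2.3 0 -1.9 0 0 0;1 -2.3 0 -1.9 0 0 0;1 -2.3 0 -1.9 0 0 0;1 0 0 0 0 6.7 0;1 0 0 0 0 6.7 0",
)

```text
clock: 20.3
eef_pos: [495.8, -88.6, 213.8]
tool_rot: [3.133, 0.638, 1.496]
force: [0.0, -0.7, -0.3]
width: 85.5
gripper_force: 0.0
```

Call:
move_arm(
  targets="1 0 0 0 0 6.7 0;1 0 0 0 0 6.7 0;1 0 0 0 0 6.7 0;1 0 0 0 0 6.7 0;1 0 0 0 0 6.7 0",
)

```text
clock: 20.72
eef_pos: [495.2, -91.5, 214.4]
tool_rot: [3.133, 0.055, 1.496]
force: [0.4, 0.2, -0.6]
width: 85.2
gripper_force: 0.0
```

Call:
move_arm(
  targets="1 0 0 0 0 3 0;1 0 0 0 0 0 0;1 0 0 0 0 0 0",
)

```text
clock: 20.97
eef_pos: [494.2, -92.7, 212.6]
tool_rot: [3.137, 0.007, 1.493]
force: [-0.3, 0.4, 0.0]
width: 85.6
gripper_force: 0.0
```

```bash
python3 look.py w8; python3 plan.py 85.4 0 487 -176 180; python3 - <<'E'
from h import *
from cell import cams
w=dict(np.load("pics/w8.npz"));t=cams.get_image("top");np.savez("pics/top2.npz",**t)
u,v=proj(t,[[487,-176,60]])[0].astype(int)
a=cv2.resize(t["color"][v-40:v+40,u-40:u+40,::-1],(480,480),interpolation=cv2.INTER_CUBIC)
cv2.imwrite("pics/p2.png",np.hstack([cv2.resize(w["color"][:,:,::-1],(640,480))[:,160:480],a]));print(u,v)
E
```

```text
tcp tray [ -75.  -279.6] [494.4 -91.4 212.8] F [-0.1  0.2 -0. ]
green 26.5 421 428 297 303 [[5.1, -399.9], [11.8, -402.2]]
amber 547.0 294 327 274 310 [[-109.3, -338.6], [-77.8, -349.2]]
q [ 0.81  0.65 -1.08  1.93  0.71  1.   -0.68] eef [494.4 -91.4 212.8] F [-0.1  0.2 -0. ] rotvec [0.3 0.4 0.3] 0.6
D [ -7.4 -84.6 -32.8] shift cm in goal frame [-8.49 -0.06  3.28] now frame [-8.47 -0.12  3.34]
bottle axis [-0.06  -0.759  0.649]
399 254
```

View pics/p2.png

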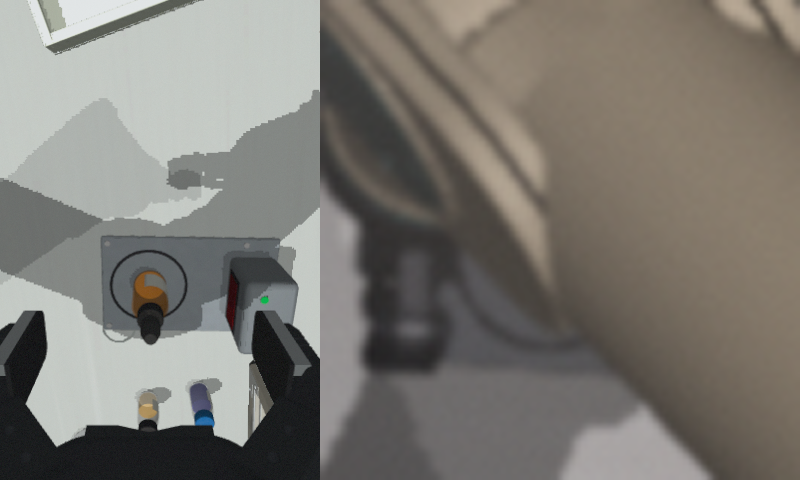

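The last picture (left part is the wrist view, shown from column 160) shows the bottle standing inside the ring. In full-frame pixels, the ring centre is at (308,285), the teat tip at (310,338) and the plate's far edge runs from (262,237) to (440,240). That uses up my ten pictures, so I work from numbers from here on.

```bash
python3 - <<'E'
from h import *
d=dict(np.load("pics/w8.npz"));im=d["color"];g=im.min(2)
p=onz(d,[(262,237),(440,240),(262,328)],5)[:,:2];print("plate",p.round(1),np.degrees(np.arctan2(*(p[1]-p[0])[::-1])).round(1))
# ring: dark thin line on plate; contour in ROI
roi=g[242:326,264:352]; m=((roi.astype(int)<cv2.medianBlur(roi,21).astype(int)-20)).astype(np.uint8)
H,S,V=cv2.split(cv2.cvtColor(im,cv2.COLOR_RGB2HSV)); 
ys,xs=np.where(m); P=onz(d,np.c_[xs+264,ys+242],5)[:,:2]
r=np.hypot(*(P-np.median(P,0)).T); c=np.array([487.,-176.])
for _ in range(20):
    r=np.hypot(*(P-c).T); k=abs(r-39)<4; A=np.c_[2*P[k],np.ones(k.sum())]; s=np.linalg.lstsq(A,(P[k]**2).sum(1),rcond=None)[0]; c=s[:2]
print("ring",c.round(1),k.sum(),np.sqrt(s[2]+c@c).round(1))
# teat: dark blob
m=((V<70)).astype(np.uint8); n,l,st,ce=cv2.connectedComponentsWithStats(m)
for i in range(1,n):
    if st[i,4]>60 and st[i,1]<360: print(st[i],ce[i].round(1))
for v in (300,310,320,330,335,340,343): 
    row=np.where((V[v,280:340]<80))[0]+280; print(v,row.min() if len(row) else None,row.max() if len(row) else None)
print("teat tip",onz(d,[(310,338)],105))
am=((H<22)&(S>110)&(V>50))[260:312]; ys,xs=np.where(am[:, 285:335]); print("amber px",xs.min()+285,xs.max()+285,ys.min()+260,ys.max()+260)
E
```

```text
plate [[ 445.3 -120.6]
 [ 627.  -138.5]
 [ 432.4 -226.7]] -5.6
ring [ 487.9 -179.3] 610 40.2
[538  26  28  43 614] [554.7  44.3]
[    0    44   124   192 17505] [ 50.9 139. ]
[539  80  24  32 432] [552.6  94.9]
[540 124  21  24 307] [551.  135.6]
[ 270  250   78   94 1367] [309.3 305.6]
[ 386  257   70   80 2096] [408.9 282.4]
[    0   311   640   169 53068] [323.4 426.7]
300 None None
310 281 335
320 297 323
330 300 320
335 301 319
340 305 316
343 308 312
teat tip [[ 489.25451158 -177.5142878   105.        ]]
amber px 293 327 271 311
```

```bash
python3 plan.py 85.4 0 488.8 -177 140
```

```text
q [ 0.81  0.65 -1.08  1.93  0.71  1.   -0.68] eef [494.6 -90.6 212.9] F [ 0.6 -0.3  0.1] rotvec [0.3 0.4 0.4] 0.6
D [ -5.8 -86.4 -72.9] shift cm in goal frame [-8.66  0.12  7.29] now frame [-8.6   0.02  7.35]
bottle axis [-0.059 -0.759  0.649]
```

Call:
move_arm(
  targets="1 -2.9 0 0 0.3 0.4 0.4;1 -2.9 0.05 0 0 0 0;1 -2.9 0.05 0 0 0 0;1 0 0 2 0 0 0;1 0 0 2 0 0 0",
)

```text
clock: 21.48
eef_pos: [489.7, -179.2, 173.0]
tool_rot: [3.14, 0.002, 1.488]
force: [-0.2, 0.1, -0.5]
width: 85.4
gripper_force: 0.0
```

Call:
move_arm(
  targets="1 0 0 2 0 0 0;1 0 0 1.3 0 0 0;1 0 0 0 0 0 0;1 0 0 0 0 0 0",
)

```text
clock: 21.82
eef_pos: [488.9, -177.3, 139.9]
tool_rot: [-3.14, -0.001, 1.491]
force: [1.1, 0.8, -0.5]
width: 85.5
gripper_force: 0.0
```

```bash
python3 plan.py 85.4 0 488.8 -177 48
```

```text
q [ 0.91  0.77 -0.99  1.95  0.84  0.9  -0.61] eef [ 488.9 -177.3  139.9] F [ 1.1  0.8 -0.5] rotvec [-0.1 -0.   0. ] 0.1
D [ -0.1   0.3 -91.9] shift cm in goal frame [ 0.03 -0.02  9.19] now frame [ 0.03 -0.01  9.19]
bottle axis [-0.06  -0.764  0.643]
```

Call:
move_arm(
  targets="1 0 0 2.5 0 0 0;1 0 0 2.5 0 0 0;1 0 0 2.5 0 0 0;1 0 0 1.6 0 0 0;1 0 0 0 0 0 0",
)

```text
clock: 22.23
eef_pos: [487.8, -178.4, 47.4]
tool_rot: [-3.138, -0.0, 1.489]
force: [-0.1, -0.8, 0.6]
width: 85.3
gripper_force: 0.0
```

Call:
move_arm(
  targets="-1 0 0 0 0 0 0;-1 0 0 0 0 0 0;-1 0 0 0 0 0 0;-1 0 0 0 0 0 0;-1 0 0 0 0 0 0",
)

```text
clock: 22.65
eef_pos: [489.4, -179.1, 50.4]
tool_rot: [3.14, 0.0, 1.488]
force: [-0.9, 0.8, 5.9]
width: 33.0
gripper_force: 59.1
```

Call:
move_arm(
  targets="-1 0 0 0 0 0 0;-1 0 0 -0.8 0 0 0;-1 0 0 0 0 0 0",
)

```text
clock: 22.9
eef_pos: [489.4, -179.0, 58.4]
tool_rot: [3.14, -0.0, 1.488]
force: [1.6, 0.6, -0.2]
width: 33.2
gripper_force: 59.7
```

```bash
python3 plan.py 175.4 0; python3 look.py w9
```

```text
q [ 0.84  0.88 -0.87  2.    1.01  0.77 -0.74] eef [ 489.4 -179.    58.4] F [ 1.6  0.6 -0.2] rotvec [  0.1   0.1 -90.2] 90.2
bottle axis [-0.065 -0.763  0.643]
tcp tray [-101.2 -363.4] [ 489.2 -179.1   57.9] F [ 0.5 -0.6 -0.7]
green 202.5 555 573 279 295 [[22.6, -402.0], [31.7, -405.1]]
amber 2690.5 272 345 247 326 [[-113.1, -339.9], [-76.6, -352.4]]
```

Call:
move_arm(
  targets="-1 0 0 0 0 0 -6.9;-1 0 0 0 0 0 -6.9;-1 0 0 0 0 0 -6.9;-1 0 0 0 0 0 -6.9;-1 0 0 0 0 0 -6.9",
)

```text
clock: 23.37
eef_pos: [488.5, -179.1, 56.9]
tool_rot: [-3.141, -0.001, 2.096]
force: [0.4, -0.2, -0.7]
width: 33.1
gripper_force: 59.6
```

Call:
move_arm(
  targets="-1 0 0 0 0 0 -6.9;-1 0 0 0 0 0 -6.9;-1 0 0 0 0 0 -6.9;-1 0 0 0 0 0 -6.9;-1 0 0 0 0 0 -6.9",
)

```text
clock: 23.78
eef_pos: [488.5, -179.1, 56.8]
tool_rot: [3.142, -0.001, 2.698]
force: [0.2, 0.5, -0.9]
width: 32.8
gripper_force: 59.6
```

Call:
move_arm(
  targets="-1 0 0 0 0 0 -6.9;-1 0 0 0 0 0 -6.9;-1 0 0 0 0 0 -6.9;-1 0 0 0 0 0 0;-1 0 0 0 0 0 0",
)

```text
clock: 24.2
eef_pos: [488.5, -179.0, 56.7]
tool_rot: [3.141, -0.001, 3.05]
force: [0.4, 0.4, -0.7]
width: 33.0
gripper_force: 59.7
```

```bash
python3 plan.py 175.1 0 488.5 -178 50
```

```text
q [ 0.96  1.03 -1.14  2.    1.18  1.    0.68] eef [ 488.5 -179.    56.7] F [ 0.4  0.4 -0.7] rotvec [ 0.  -0.  -0.4] 0.4
D [ 0.   1.  -6.7] shift cm in goal frame [0.   0.1  0.67] now frame [0.   0.1  0.67]
bottle axis [ 0.763 -0.071  0.642]
```

Call:
move_arm(
  targets="-1 0 0.1 0.3 0 0 0;-1 0 0 0.2 0 0 0;-1 0 0 0.1 0 0 0;-1 0 0 0 0 0 0",
)

```text
clock: 24.53
eef_pos: [488.5, -177.9, 50.6]
tool_rot: [3.141, -0.001, 3.053]
force: [0.6, -0.7, -0.8]
width: 32.8
gripper_force: 59.8
```

Call:
move_arm(
  targets="-1 0 0 0.1 0 0 0;-1 0 0 0 0 0 0",
)

```text
clock: 24.7
eef_pos: [488.8, -177.8, 50.4]
tool_rot: [-3.141, -0.0, 3.053]
force: [-0.3, -0.6, 4.9]
width: 33.1
gripper_force: 60.4
```

Call:
move_arm(
  targets="1 0 0 0 0 0 0;1 0 0 0 0 0 0;1 0 0 0 0 0 0;1 0 0 0 0 0 0;1 0 0 -1 0 0 0",
)

```text
clock: 25.12
eef_pos: [487.5, -177.9, 58.7]
tool_rot: [3.141, -0.003, 3.053]
force: [0.4, -0.2, -0.2]
width: 85.2
gripper_force: 0.0
```

Call:
move_arm(
  targets="1 0 0 -2 0 0 0;1 0 0 -3 0 0 0;1 0 0 -3 0 0 0;1 0 0 -3 0 0 0;1 0 0 0 0 0 0",
)

```text
clock: 25.53
eef_pos: [492.2, -177.1, 176.0]
tool_rot: [-3.141, 0.009, 3.054]
force: [0.7, 0.7, 0.6]
width: 85.5
gripper_force: 0.0
```

Call:
move_arm(
  targets="1 0 0 0 0 0 7;1 0 0 0 0 0 7;1 0 0 0 0 0 7;1 0 0 0 0 0 7;1 0 0 0 0 0 7",
)

```text
clock: 25.95
eef_pos: [488.6, -177.7, 170.2]
tool_rot: [3.141, -0.0, 2.437]
force: [-0.5, 0.2, -0.2]
width: 84.9
gripper_force: 0.0
```

Call:
move_arm(
  targets="1 0 0 0 0 0 7;1 0 0 0 0 0 7;1 0 0 0 0 0 7;1 0 0 0 0 0 7;1 0 0 0 0 0 7",
)

```text
clock: 26.37
eef_pos: [488.7, -177.6, 170.2]
tool_rot: [3.142, -0.001, 1.826]
force: [0.3, 0.4, 0.3]
width: 85.2
gripper_force: 0.0
```

Call:
move_arm(
  targets="1 0 0 0 0 0 7;1 0 0 0 0 0 7;1 0 0 0 0 0 7;1 0 0 0 0 0 7;1 0 0 0 0 0 7",
)

```text
clock: 26.78
eef_pos: [488.7, -177.5, 170.2]
tool_rot: [-3.141, -0.001, 1.215]
force: [-0.1, -0.2, 0.6]
width: 85.1
gripper_force: 0.0
```

Call:
move_arm(
  targets="1 0 0 0 0 0 7;1 0 0 0 0 0 7;1 0 0 0 0 0 7;1 0 0 0 0 0 7;1 0 0 0 0 0 7",
)

```text
clock: 27.2
eef_pos: [488.7, -177.5, 170.2]
tool_rot: [-3.141, -0.0, 0.605]
force: [0.1, -0.6, -0.5]
width: 85.4
gripper_force: 0.0
```

Call:
move_arm(
  targets="1 0 0 0 0 0 7;1 0 0 0 0 0 7;1 0 0 0 0 0 7;1 0 0 0 0 0 7;1 0 0 0 0 0 7",
)

```text
clock: 27.62
eef_pos: [488.7, -177.3, 170.2]
tool_rot: [-3.141, 0.0, -0.006]
force: [-0.8, 0.2, -0.8]
width: 85.6
gripper_force: 0.0
```

Call:
move_arm(
  targets="1 2.5 0 0 0 0 5;1 2.5 0 0 0 0 0;1 0 0 -1 0 0 0;1 0 0 0 0 0 0;1 0 0 0 0 0 0",
)

```text
clock: 28.03
eef_pos: [538.1, -179.8, 180.1]
tool_rot: [-3.141, 0.001, -0.087]
force: [-0.1, -0.2, -0.4]
width: 85.7
gripper_force: 0.0
```

```bash
python3 plan.py -5 0; python3 look.py w10
```

```text
q [ 0.52  0.6  -0.38  1.8   0.3   0.8  -1.67] eef [ 538.1 -179.8  180.1] F [-0.1 -0.2 -0.4] rotvec [-0.  0. -0.] 0.1
bottle axis [-0.763  0.066  0.643]
tcp tray [ -54.6 -375.9] [ 537.5 -180.   179.8] F [ 0.6 -0.3 -1.5]
green 149.5 306 324 260 272 [[-83.4, -363.1], [-88.5, -377.9]]
amber 376.5 0 19 310 338 [[-39.5, -69.3], [-45.5, -86.9]]
```

```bash
python3 - <<'E'
from h import *
d=dict(np.load("pics/w10.npz"));im=d["color"];H,S,V=cv2.split(cv2.cvtColor(im,cv2.COLOR_RGB2HSV))
G=((H>45)&(H<80)&(S>120));G[:,:280]=0;G[:,350:]=0;G[:240]=0;G[290:]=0
A=((H<22)&(S>110));A[:,:280]=0;A[:,350:]=0;A[:230]=0;A[330:]=0
for v in range(244,312,3):
    a=np.where(A[v]|G[v])[0];g=np.where(G[v])[0];b=np.where(V[v,285:345]<70)[0]+285
    print(v,"body",a.min() if len(a) else 0,a.max() if len(a) else 0,"green",(g.min(),g.max()) if len(g) else 0,"dark",(b.min(),b.max()) if len(b) else 0)
def cyl(uv,ax):
    c,r=ray(d,[uv]);r=r[0];p=c[:2]-ax;q=r[:2];B=p@q;Q=q@q;D=B*B-Q*(p@p-17.5**2)
    return c+r*((-B-np.sqrt(D))/Q) if D>0 else None
for ax in ([488.7,-177.8],[488.7,-176.8],[488.7,-178.8]):
    out=[]
    for v in range(258,275):
        g=np.where(G[v])[0]
        if len(g)>8:
            X=[cyl((u,v),np.array(ax)) for u in(g.min()-.5,g.max()+.5)]
            if all(x is not None for x in X): out.append([np.degrees(np.arctan2(*(x[:2]-ax)[::-1])) for x in X]+[X[0][2]])
    out=np.array(out);print(ax,out.round(1).tolist() if ax[1]==-177.8 else "",np.median(out,0).round(1),"mid",np.median(out[:,:2].mean(1)).round(1))
E
```

```text
244 body 0 0 green 0 dark 0
247 body 0 0 green 0 dark 0
250 body 0 0 green 0 dark 0
253 body 0 0 green 0 dark (np.int64(311), np.int64(311))
256 body 304 321 green 0 dark (np.int64(302), np.int64(302))
259 body 300 325 green 0 dark 0
262 body 306 327 green (np.int64(306), np.int64(322)) dark (np.int64(315), np.int64(322))
265 body 306 328 green (np.int64(306), np.int64(322)) dark (np.int64(319), np.int64(322))
268 body 306 329 green (np.int64(306), np.int64(323)) dark (np.int64(322), np.int64(322))
271 body 303 329 green (np.int64(306), np.int64(323)) dark 0
274 body 299 329 green 0 dark 0
277 body 296 329 green 0 dark 0
280 body 295 330 green 0 dark 0
283 body 294 330 green 0 dark 0
286 body 293 330 green 0 dark (np.int64(310), np.int64(316))
289 body 293 331 green 0 dark (np.int64(303), np.int64(323))
292 body 293 331 green 0 dark (np.int64(300), np.int64(344))
295 body 294 331 green 0 dark (np.int64(299), np.int64(342))
298 body 296 330 green 0 dark (np.int64(286), np.int64(338))
301 body 296 330 green 0 dark (np.int64(291), np.int64(333))
304 body 0 0 green 0 dark (np.int64(298), np.int64(328))
307 body 0 0 green 0 dark (np.int64(299), np.int64(327))
310 body 0 0 green 0 dark (np.int64(299), np.int64(327))
[488.7, -177.8] [[9.7, -25.3, 28.9], [12.7, -34.9, 30.6], [12.6, -38.2, 33.0], [12.5, -37.8, 35.4], [12.5, -37.5, 37.7], [12.4, -37.1, 40.0], [12.3, -40.4, 42.3], [12.3, -40.0, 44.5], [12.2, -39.6, 46.7], [12.1, -39.3, 48.9], [12.1, -38.9, 51.0], [12.0, -38.6, 53.1]] [ 12.3 -38.4  41.1] mid -13.0
[488.7, -176.8]  [  8.9 -42.7  41.6] mid -16.9
[488.7, -178.8]  [ 15.8 -34.3  40.5] mid -9.2
```

```bash
python3 - <<'E'
from h import *
d=dict(np.load("pics/w10.npz"));im=d["color"].astype(int);c=-cam(d)[2].T@d["tvec"];print("cam",c.round(1))
H,S,V=cv2.split(cv2.cvtColor(d["color"],cv2.COLOR_RGB2HSV))
# axis as mid of tangent rays per row
for v in (280,283,286,289,292):
    ok=np.where(((H[v]<22)&(S[v]>110))[285:340])[0]+285
    _,r=ray(d,[(ok.min()-.5,v),(ok.max()+.5,v)]);a=np.arctan2(r[:,1],r[:,0]);m=np.unwrap(a).mean();t=(488.7-c[0])/np.cos(m)
    print(v,ok.min(),ok.max(),"axis y at x=488.7:",(c[1]+t*np.sin(m)).round(1),"half",(abs(np.sin((a[1]-a[0])/2))*abs(t)).round(1))
# ring
g=d["color"].min(2);x0,y0=255,205;roi=g[y0:300,x0:370];m=roi.astype(int)<cv2.medianBlur(roi,21).astype(int)-18
ys,xs=np.where(m);P=onz(d,np.c_[xs+x0,ys+y0],5)[:,:2];q=np.array([487.5,-178.])
for _ in range(20):
    k=abs(np.hypot(*(P-q).T)-39.5)<3.5;s=np.linalg.lstsq(np.c_[2*P[k],np.ones(k.sum())],(P[k]**2).sum(1),rcond=None)[0];q=s[:2]
print("ring",q.round(1),k.sum(),np.sqrt(s[2]+q@q).round(1))
# head green led excluded; head/plate edges: grey mask of plate -> lines
e=cv2.Canny(cv2.cvtColor(d["color"],cv2.COLOR_RGB2GRAY),50,120)
for l in cv2.HoughLinesP(e,1,np.pi/360,40,minLineLength=45,maxLineGap=6)[:,0]:
    if l[1]<330 and l[3]<330:
        p=onz(d,[l[:2],l[2:]],5)[:,:2];b=onz(d,[l[:2],l[2:]],75)[:,:2];A=lambda p:(np.degrees(np.arctan2(*(p[1]-p[0])[::-1]))%180).round(1);print(l,p.round(0).tolist(),A(p),b.round(0).tolist())
E
```

```text
cam [ 618.9 -186.9  323.1]
280 295 330 axis y at x=488.7: -178.5 half 15.6
283 294 330 axis y at x=488.7: -178.0 half 15.8
286 293 330 axis y at x=488.7: -177.6 half 15.9
289 293 331 axis y at x=488.7: -177.9 half 16.0
292 293 331 axis y at x=488.7: -177.9 half 15.7
ring [ 488.  -178.7] 755 40.1
[429 140 639 171] [[597.0, -288.0], [554.0, -475.0]] 77.3 [[601.0, -266.0], [569.0, -412.0]]
[  0 100 214  40] [[661.0, 68.0], [688.0, -118.0]] 98.1 [[652.0, 12.0], [673.0, -133.0]]
[448 111 602 100] [[619.0, -303.0], [617.0, -432.0]] 89.2 [[619.0, -278.0], [617.0, -378.0]]
[434 118 434  72] [[614.0, -292.0], [650.0, -291.0]] 0.8 [[615.0, -269.0], [643.0, -268.0]]
[367 314 376 172] [[434.0, -229.0], [573.0, -242.0]] 174.6 [[475.0, -219.0], [583.0, -230.0]]
[ 21 104 225  50] [[657.0, 51.0], [680.0, -126.0]] 97.6 [[648.0, -1.0], [667.0, -139.0]]
[311 118 366 118] [[623.0, -189.0], [619.0, -235.0]] 85.0 [[622.0, -189.0], [619.0, -224.0]]
[484 116 576 114] [[612.0, -334.0], [607.0, -412.0]] 86.5 [[614.0, -301.0], [610.0, -362.0]]
[428  94 429   0] [[633.0, -287.0], [701.0, -287.0]] 179.8 [[630.0,
[... 1060 characters left out ...]
[[600.0, 90.0], [510.0, 67.0]] 14.5 [[604.0, 29.0], [534.0, 11.0]]
[220 251 231 315] [[513.0, -94.0], [445.0, -94.0]] 179.7 [[536.0, -114.0], [483.0, -114.0]]
[158 270 158 173] [[499.0, -31.0], [590.0, -52.0]] 167.5 [[525.0, -66.0], [596.0, -81.0]]
[455  67 455 117] [[652.0, -308.0], [613.0, -309.0]] 1.8 [[645.0, -281.0], [615.0, -282.0]]
[287  21 310  88] [[696.0, -177.0], [646.0, -190.0]] 15.2 [[679.0, -179.0], [640.0, -190.0]]
[159 314 159 235] [[452.0, -22.0], [533.0, -40.0]] 167.4 [[489.0, -58.0], [552.0, -72.0]]
[105  61 202  34] [[682.0, -28.0], [693.0, -109.0]] 98.1 [[668.0, -63.0], [677.0, -126.0]]
[  0 239  54 324] [[543.0, 111.0], [450.0, 88.0]] 13.9 [[560.0, 45.0], [487.0, 27.0]]
```

Call:
move_arm(
  targets="1 -2.5 0.1 0 0 0 0;1 -2.4 0.1 0 0 0 0;1 0 0 2 0 0 0;1 0 0 2 0 0 0;1 0 0 0 0 0 0",
)

```text
clock: 28.5
eef_pos: [485.8, -177.6, 137.3]
tool_rot: [-3.14, 0.007, -0.089]
force: [-0.4, -0.1, -0.3]
width: 85.1
gripper_force: 0.0
```

```bash
python3 plan.py -5 0 488.7 -178 50
```

```text
q [ 0.54  0.6  -0.36  1.96  0.33  0.64 -1.69] eef [ 485.8 -177.6  137.3] F [-0.4 -0.1 -0.3] rotvec [-0.1  0.4 -0.1] 0.4
D [  2.9  -0.4 -87.3] shift cm in goal frame [0.29 0.02 8.73] now frame [0.36 0.03 8.73]
bottle axis [-0.758  0.066  0.648]
```

Call:
move_arm(
  targets="1 0 0 2.5 0 0 0;1 0 0 2.5 0 0 0;1 0 0 2.5 0 0 0;1 0 0 1.4 0 0 0;1 0 0 0 0 0 0",
)

```text
clock: 28.92
eef_pos: [487.3, -177.2, 48.9]
tool_rot: [-3.14, 0.006, -0.088]
force: [0.2, 0.4, -0.1]
width: 85.6
gripper_force: 0.0
```

Call:
move_arm(
  targets="-1 0 0 0 0 0 0;-1 0 0 0 0 0 0;-1 0 0 0 0 0 0;-1 0 0 0 0 0 0;-1 0 0 0 0 0 0",
)

```text
clock: 29.33
eef_pos: [490.5, -178.2, 52.3]
tool_rot: [3.141, -0.002, -0.088]
force: [-0.5, -0.3, 5.3]
width: 32.7
gripper_force: 59.0
```

Call:
move_arm(
  targets="-1 0 0 0 0 0 0;-1 0 0 -0.4 0 0 0;-1 0 0 0 0 0 -4;-1 0 0 0 0 0 -4;-1 0 0 0 0 0 0",
)

```text
clock: 29.75
eef_pos: [489.7, -178.0, 55.4]
tool_rot: [-3.141, -0.0, 0.053]
force: [-0.7, 0.3, -0.4]
width: 32.8
gripper_force: 59.7
```

Call:
move_arm(
  targets="-1 0 0 0.3 0 0 0;-1 0 0 0.1 0 0 0;-1 0 0 0 0 0 0",
)

```text
clock: 30.0
eef_pos: [490.2, -178.1, 52.3]
tool_rot: [3.141, -0.001, 0.05]
force: [-1.9, 0.6, 13.4]
width: 32.7
gripper_force: 61.2
```

Call:
move_arm(
  targets="-1 0 0 -0.05 0 0 0;1 0 0 0 0 0 0;1 0 0 0 0 0 0;1 0 0 0 0 0 0;1 0 0 0 0 0 0",
)

```text
clock: 30.42
eef_pos: [489.5, -177.7, 51.1]
tool_rot: [-3.141, 0.001, 0.051]
force: [-0.4, 0.3, -0.8]
width: 79.1
gripper_force: 0.0
```

Call:
move_arm(
  targets="1 0 0 -1 0 0 0;1 0 0 -3 0 0 0;1 0 0 -3 0 0 0;1 0 0 -3 0 0 0;1 0 0 -3 0 0 4",
)

```text
clock: 30.83
eef_pos: [489.3, -177.6, 183.2]
tool_rot: [-3.14, 0.001, -0.019]
force: [1.0, -0.4, -0.1]
width: 85.1
gripper_force: 0.0
```

Call:
move_arm(
  targets="1 2.4 0 0 0 0 4;1 2.4 0 0 0 0 0;1 0 0 0 0 0 0;1 0 0 0 0 0 0;1 0 0 0 0 0 0",
)

```text
clock: 31.25
eef_pos: [536.4, -180.2, 181.2]
tool_rot: [-3.141, 0.002, -0.088]
force: [-0.0, -0.4, 0.1]
width: 85.6
gripper_force: 0.0
```

```bash
python3 look.py w11; cat > st.py <<'E'
from h import *
d=dict(np.load("pics/w11.npz"));c=-cam(d)[2].T@d["tvec"];print("cam",c.round(1))
H,S,V=cv2.split(cv2.cvtColor(d["color"],cv2.COLOR_RGB2HSV))
R=np.zeros(H.shape,bool);R[235:330,280:350]=1
G=((H>45)&(H<80)&(S>120))&R;A=((H<22)&(S>110))&R
Y=[]
for v in range(240,320):
    k=np.where(A[v])[0]
    if len(k) and k.max()-k.min()>=35:
        _,r=ray(d,[(k.min()-.5,v),(k.max()+.5,v)]);m=np.unwrap(np.arctan2(r[:,1],r[:,0])).mean();t=(489.5-c[0])/np.cos(m);Y.append(c[1]+t*np.sin(m))
print("axis y",np.round(Y,1));ax=np.array([489.5,np.median(Y)])
out=[]
for v in range(240,300):
    g=np.where(G[v])[0]
    if len(g)>12:
        a=[]
        for u in(g.min()-.5,g.max()+.5):
            c,r=ray(d,[(u,v)]);r=r[0];p=c[:2]-ax;q=r[:2];B=p@q;Q=q@q;D=max(B*B-Q*(p@p-17.5**2),0);x=c+r*((-B-np.sqrt(D))/Q);a.append(np.degrees(np.arctan2(*(x[:2]-ax)[::-1])))
        out.append(a+[x[2]])
out=np.array(out);print(ax,np.median(out,0).round(1),"mid",np.median(out[:,:2].mean(1)).round(1),"z",out[:,2].min().round(),out[:,2].max().round())
for v in (300,305,310,315,320,325,330,335,340,345):
    b=np.where(V[v,290:340]<60)[0]+290; print(v,b.min() if len(b) else 0,b.max() if len(b) else 0,end="; ")
E
python3 st.py
```

```text
tcp tray [ -55.9 -375.9] [ 536.2 -180.3  181.1] F [0.  0.7 0.2]
green 145.0 303 321 258 269 [[-83.2, -361.0], [-88.3, -375.8]]
amber 387.5 0 19 306 335 [[-38.0, -70.4], [-43.9, -88.0]]
cam [ 617.4 -187.3  324. ]
axis y [-179.1 -179.1 -178.7 -178.7 -178.6 -178.6 -178.6 -178.6 -178.6 -178.6
 -178.5 -178.5 -178.5 -178.5 -178.9 -178.9 -178.9 -178.8 -178.8]
[ 489.5        -178.64331468] [ 21.8 -29.   41.7] mid -3.6 z 31.0 53.0
300 293 328; 305 299 327; 310 301 325; 315 303 324; 320 303 323; 325 307 307; 330 0 0; 335 0 0; 340 0 0; 345 0 0;
```

```bash
python3 -c "
from cell import order; print(order.finish_job())"
```

```text
the job is handed in; nothing more can be done
None
```

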